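# Hang the roller head on the tool rail and pin it

### The arm

A 7-joint arm with a two-finger parallel gripper is mounted at the origin on the work surface. World frame = base frame: x ahead of the robot, y to its left, z up, the work surface at z = 0. Lengths are in m, angles in rad, forces in N, time in s.
With the tool pointing down it reaches from about 0.4 to 0.85 m from the base axis. Payload 10.4 kg.
Tool frame: the origin (TCP) lies on the centre line of the jaws, within the pads' length; the fingertips stand 17 mm ahead of it and the grasp point (between the pads) lies 2 mm behind it; z points along the fingers, y is the line along which they close (so a half turn about z gives the same grasp; the last joint's range is limited). The gripper opens to 85 mm and grips with 20 to 120 N. Pads are 22 mm wide; open, the fingers measure 114 mm over their backs; the gripper's body (76 mm by 85 mm) begins 54 mm behind the grasp point. The pads swing forward as they close: fully open they stand 13 mm farther back than shut.
Start: joints at [-1.301, 0.332, -0.065, 1.46, 0.022, 1.35, -0.088], TCP at [0.18, 0.598, 0.248] pointing down, gripper open.
Joint ranges: [-2.6, 2.6], [-0.5, 2.12], [-1.47, 1.34], [0.16, 2.42], [-1.27, 4.41], [0.06, 2.06], [-2.6, 2.6]. Speed limits (rad/s): [2.22, 2.22, 2.79, 2.79, 3.14, 3.14, 3.14].

### API

Orientations are given as a unit quaternion [x, y, z, w].
In Python, from workcell import sensors, imaging, order, spotter gives the robot as it stands. The module is installed in compiled form; this text tells all that it offers.
- The arm moves only by the shell command python3 -m inch 'ROWS' [FORCE]. ROWS is JSON, a list that holds one entry, the list of rows, each a list of 7 numbers: the shift along the tool's x, y, z in m, then the turn, a rotation vector about the tool's x, y, z in rad, then the closure, from -1 (fully open) to 1 (shut). In form: [[[x, y, z, ax, ay, az, hand], ...]]. A call has 1 to 10 rows; each row is the pose to reach, as a shift and turn from the pose commanded when the call began, along the tool's axes at that moment; what a row does not reach only later rows make up. A row lasts 1/10 s, in which the tool goes at most 50 mm and 8.59 degrees, less where a joint would pass 70% of its speed; a pose out of reach is approached as far as the arm can. A call with a gripper value outside its range is refused whole. The fingers move at their own pace and stop on an object; FORCE is the grip in N (left out, the last holds). Time passes only in rows, so rows that repeat a pose let the fingers close. It gives the time, the measured TCP pose, the force, the opening and the grip force at its end, in the units of the state.
- sensors.get_obs(): the state, without advancing time (a new reading comes with each control period).
- imaging.camera(name): name is "scene" or "top" or "wrist"; returns the picture (400x640x3 uint8, blue, green, red); there is no depth.
- imaging.calibration(name): a dict with "mtx" (3x3 intrinsics, pixels), "R" (3x3) and "t" (3): a world point X has camera coordinates R X + t; the wrist camera has in their place "tool_from_camera" (4x4, takes a point from camera to tool coordinates, whose origin is the TCP and whose axes are the flange's). Camera axes: x right, y down, z forward; pixel columns grow to the right and rows downward; lengths in m; the calibration is good to about 2 mm. A picture is of the moment at which its call begins: read the wrist's pose just before it. calibration takes no time and is no camera call.
- order.hand_in(): hands the job in; it is judged then, once.
Trained networks look in the newest picture that a camera, given by its name, has taken for a name from the list of things; names that differ only in an ending like _2 or _b are one class to them, and where a whole thing is asked for, a point or a joint stands for the part that bears it (a point fixed in the world has none). Each returns a list of dicts, best first, with "conf" (0 to 1); they miss things now and then, are a little off and sometimes report something else, mostly with a low value. They report only what shows in the picture. A call takes as long as a camera call.
- spotter.look_for(label, camera): "pixel" ([column, row] in pixels, amid what is visible of it).
The state is a dict: "clock": time; "joint_pos": joint angles; "joint_velocities": joint speeds; "tau": joint torques, N m; "position": TCP position; "ee_rot": TCP orientation; "ft_force": force on the tool from outside, world axes, zero at the start; "torque": the same for the moment, N m; "grip_width": opening from 0.0 (shut) to 1.0 (fully open); "grasp_force": force on a finger pad.
Only numpy, scipy, OpenCV 4.12 (cv2) and the standard library are available. Lean on these libraries where they do the work, as an engineer would, in place of code of your own. Each camera call takes 0.05 s, during which the arm holds its last target. There are 200 camera calls.

### The job

Pull the rail's red locking pin up, then hang the white roller head on the tool rail: enter its trolley at the open, flared end and slide it fully home against the end stop. Then push the red pin fully down so that it locks the trolley there, let go, and keep the head upright and the plaster mould and terracotta bowl nearby undisturbed.

Things in the scene. Friction and masses are not known exactly. Their poses are not given: they have to be found in the camera images.
- rail: Fixed level tool rail on blue posts (+x side, 62-78 mm off its centre line) and a 12 mm base plate (x -30..100, y +-130 mm). Origin on the table under the channel's middle. Aluminium channel along y, y -100..100 mm, top face 162 mm up, 38 mm wide outside, closed on top and sides, 14 mm slot along its underside. Open flared mouth at -y; blue end stop at +y, inner face y = 100 mm.
- rail_mouth (a point): Centre of the rail's open end (outer edge of the flare), rail frame (0, -122, 136) mm; axes as rail, +y leads in. Inside, the channel is 30 mm wide and 22 mm high over its running surface, which is 136 mm above the table (lip underside 132 mm). The flare, 22 mm long, widens it by about 5 mm each way.
- rail_home (a point): Where the centre of the trolley (point hanger_trolley) is when the trolley rests on the running surface against the end stop; rail frame (0, 60, 144) mm; axes as rail.
- pin (a joint): Height of the red locking pin in m: 0 = fully down, 0.030 = fully up; starts at 0 to 0.004. Slides vertically and stays at whatever height it is left (about 3 N friction). Below 0.018 it reaches into the channel and blocks a trolley. With the trolley home it goes down through the trolley's hole to 0; otherwise the trolley's top stops it at 0.012.
- pin_knob (a point): Middle of the red round knob of the pin, 22 mm across and 18 mm high (9 mm above and below this point), on the rail's centre line at rail y = +88 mm. Pin down: the point is 27 mm above the rail's top face. A 16 mm wide, 12 mm high collar lies on the rail under it.
- hanger_grip (a point): Grip point in the hanger's yellow upright fin: 10 mm thick (x), 24 mm wide (y), top 19 mm above this point, free down to 76 mm below. Hanger: loose, 0.25-0.5 kg, stands upright on its head. Its axes: z up, +y end enters the rail first; on the rail parallel to the rail's. Point at (-45, -26, 146) mm from the centre of the head's underside. White head: 68 mm across, 50 mm high.
- hanger_trolley (a point): Centre of the hanger's white-wheeled trolley, 24 mm wide (x), 80 mm long (y), 16 mm high, at (0, 0, 94) mm from the head's underside, i.e. (45, 26, -52) mm from hanger_grip in hanger axes. An 8 mm neck joins it to a yellow arm (top 16 mm below the trolley's underside). The pin's hole, 16 x 16 mm, is centred at y +28 mm.
- mould: Loose white plaster mould, round, 84 mm across, 70 mm high; leave alone. Origin at the centre of its underside.
- bowl: Loose terracotta bowl, 110 mm across, 55 mm high; leave alone. Origin under its centre.

How it is judged:
By the outcome, as a careful person would: the job done as asked, in the order asked, and still so for the second after the job is handed in, with the robot touching nothing.
It also fails if it takes over 58 s, if anything falls off the work surface, if the arm or the gripper's body presses on something with over 40 N, if the wrist force passes 120 N, or if a joint passes its speed limit or range.

## Working session

There is one attempt and no reset: what is moved stays moved. The work goes in short steps, Python scripts to look and compute and a shell command to move; the robot and the scene stay as the last step left them, time stands still between calls to the robot, and variables do not carry over. Pictures are saved under pics/ and viewed, at most 10 in all, crops included, and the job is handed in when it is done.

```bash
mkdir -p pics; python3 - <<'E'
from workcell import sensors, imaging, order, spotter
import cv2,numpy as np
o=sensors.get_obs();print({k:np.round(v,3).tolist() for k,v in o.items()})
a=imaging.camera("scene");cv2.imwrite("pics/scene1.png",a)
b=imaging.camera("top");cv2.imwrite("pics/top1.png",b)
for n in("scene","top"):
  c=imaging.calibration(n);print(n,c)
  for l in("rail","pin_knob","hanger_grip","hanger_trolley","mould","bowl"):
    print(l,[(np.round(d["pixel"],1).tolist(),round(d["conf"],2)) for d in spotter.look_for(l,n)][:3])
print(imaging.calibration("wrist"))
E
```

```text
{'clock': 0.0, 'joint_pos': [-1.301, 0.333, -0.065, 1.461, 0.022, 1.35, -0.088], 'joint_velocities': [0.002, -0.002, 0.0, 0.002, 0.001, 0.0, -0.002], 'tau': [-0.0, -62.545, 0.049, -39.159, 0.016, 0.01, 0.0], 'position': [0.18, 0.598, 0.248], 'ee_rot': [0.146, 0.989, -0.001, -0.0], 'ft_force': [-0.167, 0.202, -0.191], 'torque': [-0.006, -0.006, 0.043], 'grasp_force': 0.0, 'grip_width': 1.0}
scene {'mtx': array([[413.91435055,   0.        , 322.08867866],
       [  0.        , 413.91435055, 199.38097812],
       [  0.        ,   0.        ,   1.        ]]), 'R': array([[-3.47862399e-01,  9.37545549e-01, -3.08779621e-04],
       [ 6.24273583e-01,  2.31381728e-01, -7.46153462e-01],
       [-6.99481411e-01, -2.59751497e-01, -6.65773922e-01]]), 't': array([ 0.23302217, -0.2108757 ,  1.25982704])}
rail [([388.7, 269.2], 0.59), ([428.0, 205.1], 0.21)]
pin_knob [([445.9, 221.3], 0.72)]
hanger_grip [([193.7, 221.9], 0.89)]
hanger_trolley [([189.8, 221.2], 0.73)]
mould [([264.3, 192.5], 0.72)]
bowl [([429.6, 206.5], 0.59), ([194.6, 221.3], 0.36)]
top {'mtx': array([[394.81018567,   0.        , 
[... 397 characters left out ...]
71.4], 0.27)]
hanger_grip [([442.5, 164.0], 0.73)]
hanger_trolley [([440.0, 164.6], 0.94), ([259.0, 170.3], 0.55)]
mould [([396.9, 226.2], 0.57)]
bowl [([235.8, 250.7], 0.56)]
{'mtx': array([[337.9682261 ,   0.        , 326.94840914],
       [  0.        , 337.9682261 , 199.21875678],
       [  0.        ,   0.        ,   1.        ]]), 'tool_from_camera': array([[-4.93026017e-04, -9.63504331e-01, -2.67692286e-01,
         6.90106287e-02],
       [ 9.99999587e-01, -2.70601156e-04, -8.67789023e-04,
         1.16880608e-05],
       [ 7.63680640e-04, -2.67692604e-01,  9.63504067e-01,
        -1.25716605e-01],
       [ 0.00000000e+00,  0.00000000e+00,  0.00000000e+00,
         1.00000000e+00]])}
```

```bash
python3 - <<'E'
import cv2
a=cv2.imread("pics/scene1.png");b=cv2.imread("pics/top1.png")
cv2.imwrite("pics/s1c.png",cv2.resize(a[130:370,130:530],None,fx=2,fy=2,interpolation=2))
cv2.imwrite("pics/t1c.png",cv2.resize(b[90:330,150:520],None,fx=2.16,fy=2.16,interpolation=2))
E
```

```text
(no output)
```

View pics/s1c.png

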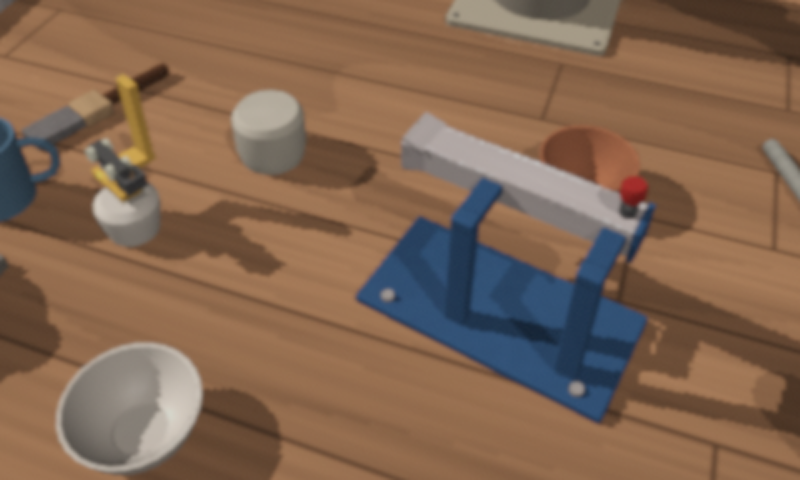

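View pics/t1c.png

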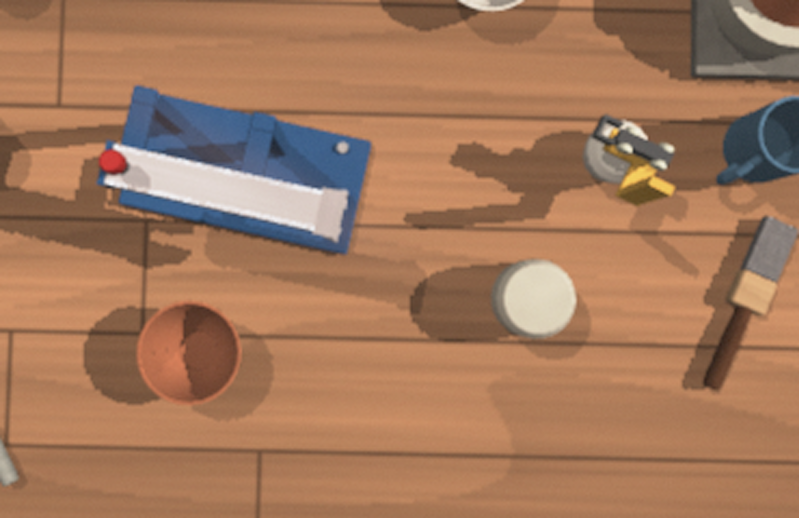

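Scene crop (2×, offset 130,130): the base plate corners are at (422,218), (358,297), (601,420) and (646,320), the knob at (633,187), and the fin top at (125,78). Top crop (2.16×, offset 150,90): knob (112,161), mouth about (343,215), trolley from (605,128) to (665,157), mould (536,298), bowl (189,353).

```bash
cat > h.py <<'E'
import numpy as np,cv2
from scipy.optimize import least_squares
from scipy.spatial.transform import Rotation as R
from workcell import sensors, imaging, order, spotter
def cam(n,o=None):
    c=imaging.calibration(n);K=c["mtx"]
    if n!="wrist": return K,c["R"],c["t"]
    o=o or sensors.get_obs();T=np.eye(4);T[:3,:3]=R.from_quat(o["ee_rot"]).as_matrix();T[:3,3]=o["position"]
    M=np.linalg.inv(T@c["tool_from_camera"]);return K,M[:3,:3],M[:3,3]
def proj(C,X):
    K,r,t=C;p=(np.atleast_2d(X)@r.T+t)@K.T;return p[:,:2]/p[:,2:]
def place(q,P):  # q=x,y,yaw ; P mm
    c,s=np.cos(q[2]),np.sin(q[2]);P=np.atleast_2d(P)/1000
    return P@np.array([[c,s,0],[-s,c,0],[0,0,1]])+[q[0],q[1],0]
def fit(obs,q0): # obs: list (cam, pixel, point mm)
    f=lambda q:np.concatenate([(proj(C,place(q,P))[0]-p) for C,p,P in obs])
    r=least_squares(f,q0,loss="soft_l1");return r.x,f(r.x).reshape(-1,2)
def ray(C,p,z):
    K,r,t=C;d=r.T@np.linalg.inv(K)@[p[0],p[1],1];o=-r.T@t;return o+d*(z-o[2])/d[2]
E
python3 - <<'E'
from h import *
S,T=cam("scene"),cam("top")
s=lambda x,y:np.array([x/2+130,y/2+130]); t=lambda x,y:np.array([x/2.16+150,y/2.16+90])
q,r=fit([(S,s(422,218),(-30,-130,12)),(S,s(358,297),(100,-130,12)),(S,s(601,420),(100,130,12)),(S,s(646,320),(-30,130,12)),(S,s(633,187),(0,88,190)),
(T,t(112,161),(0,88,192)),(T,t(370,143),(100,-130,12)),(T,t(347,252),(-30,-130,12)),(T,t(343,215),(0,-122,160))],[.6,.2,-.25])
print("rail",q.round(4),np.degrees(q[2]).round(1),r.round(1).tolist())
q,r=fit([(S,s(125,78),(-45,-26,165)),(T,t(605,130),(0,34,102)),(T,t(664,156),(0,-34,102)),(T,t(617,150),(0,0,50)),(S,s(127,208),(0,0,50))],[.65,-.3,-.4])
print("hanger",q.round(4),np.degrees(q[2]).round(1),r.round(1).tolist())
print("grip",place(q,(-45,-26,146)))
print("mould",ray(T,t(536,298),.07),"bowl",ray(T,t(189,353),.055))
E
```

```text
rail [ 0.5506  0.0952 -0.1901] -10.9 [[-3.0, -1.5], [-3.1, -0.2], [-0.4, 0.3], [0.5, -1.9], [-0.8, 2.0], [-1.3, 0.6], [-0.3, -1.5], [-1.1, 0.9], [-1.8, -0.1]]
hanger [ 0.6118 -0.3164 -0.4009] -23.0 [[-0.5, 1.4], [-1.6, -0.3], [-0.4, 0.4], [0.0, 0.6], [-1.3, -6.2]]
grip [[ 0.56026815 -0.32275444  0.146     ]]
mould [ 0.45340338 -0.22781313  0.07      ] bowl [0.38738542 0.13249685 0.055     ]
```

```bash
cat >> h.py <<'E'
def delta(pos,ydeg,z=(0,0,-1)):
    o=sensors.get_obs();r=R.from_quat(o["ee_rot"]);a=np.radians(ydeg)
    y=np.array([np.cos(a),np.sin(a),0]);M=np.c_[np.cross(y,[0,0,-1]),y,[0,0,-1]]
    print("clock",round(o["clock"],2),"pos",np.round(o["position"],4),"F",np.round(o["ft_force"],1),"w",round(o["grip_width"],3),"yaw",np.degrees(np.arctan2(*r.as_matrix()[[1,0],1])).round(2))
    print("row",r.inv().apply(np.array(pos)-o["position"]).round(4),(r.inv()*R.from_matrix(M)).as_rotvec().round(4))
E
python3 -m inch '[[[-0.49,-0.286,-0.045,0,0,1.468,-1],[-0.49,-0.286,-0.045,0,0,1.468,-1],[-0.49,-0.286,-0.045,0,0,1.468,-1],[-0.49,-0.286,-0.045,0,0,1.468,-1],[-0.49,-0.286,-0.045,0,0,1.468,-1],[-0.49,-0.286,-0.045,0,0,1.468,-1],[-0.49,-0.286,-0.045,0,0,1.468,-1],[-0.49,-0.286,-0.045,0,0,1.468,-1],[-0.49,-0.286,-0.045,0,0,1.468,-1],[-0.49,-0.286,-0.045,0,0,1.468,-1]]]' 60
python3 -c "
from h import *
delta((.567,.182,.29),-10.9)"
```

```text
clock: 1.7
position: [0.5211, 0.2319, 0.2884]
ee_rot: [0.773, 0.635, 0.0, -0.0]
ft_force: [0.3, 1.2, -0.1]
grip_width: 0.998
grasp_force: 0.0
clock 1.7 pos [0.5211 0.2319 0.2884] F [ 0.3  1.2 -0.1] w 0.998 yaw -11.22
row [-0.0401  0.0547 -0.0016] [ 0.0004 -0.0008 -0.0056]
```

```bash
python3 -m inch '[[[-0.04,0.055,-0.002,0,0,-0.006,-1],[-0.04,0.055,-0.002,0,0,-0.006,-1],[-0.04,0.055,-0.002,0,0,-0.006,-1],[-0.04,0.055,-0.002,0,0,-0.006,-1]]]' >/dev/null
python3 - <<'E'
from h import *
o=sensors.get_obs();C=cam("wrist",o);im=imaging.camera("wrist")
for d in spotter.look_for("pin_knob","wrist")[:2]:print(d,ray(C,d["pixel"],.191))
b=im.copy()
q=(.5506,.0952,-.1901)
for P in [(0,88,198),(19,100,162),(-19,100,162),(19,-100,162),(-19,-100,162),(100,130,12),(-30,130,12),(100,-130,12),(-30,-130,12)]:
    p=proj(C,place(q,P))[0];cv2.circle(b,tuple(int(v) for v in p),3,(0,255,0),1)
cv2.imwrite("pics/w1.png",b);delta((.567,.182,.29),-10.9)
E
```

```text
{'pixel': [325.7, 211.4], 'conf': 0.85} [0.56342839 0.18139913 0.191     ]
{'pixel': [177.1, 232.9], 'conf': 0.56} [0.45692271 0.18502171 0.191     ]
clock 2.2 pos [0.5657 0.1855 0.2897] F [ 0.   0.4 -0.2] w 1.0 yaw -10.41
row [-0.0032  0.0019 -0.0003] [-0.0007 -0.0006  0.0085]
```

View pics/w1.png

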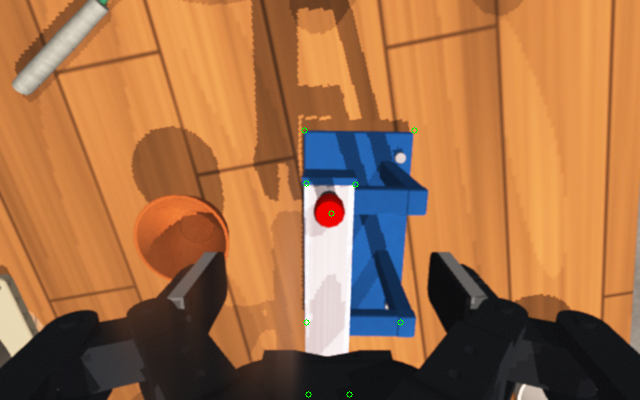

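The knob shows at (328,211) with the rail edges at about columns 306 and 355, all within 3 px of my model. I'll refine the rail's centre line and the knob.

```bash
cat >> h.py <<'E'
def red(im):
    b,g,r=[im[...,i].astype(int) for i in range(3)];m=((r>110)&(g<60)&(b<60)).astype(np.uint8)
    n,l,s,c=cv2.connectedComponentsWithStats(m);i=1+np.argmax(s[1:,4]);return c[i],s[i]
E
python3 - <<'E'
from h import *
o=sensors.get_obs();C=cam("wrist",o);im=imaging.camera("wrist")
c,s=red(im);print("red",c.round(1),s,ray(C,c,.193))
g=cv2.GaussianBlur(im,(1,5),0).astype(float)
v=im.min(2).astype(int);L=[];Rr=[]
for row in range(238,345,3):
    w=np.where(v[row,290:375]>130)[0]
    if len(w)<30: continue
    a,b=290+w[0]-.5,290+w[-1]+.5;L.append(ray(C,(a,row),.162));Rr.append(ray(C,(b,row),.162))
L,Rr=np.array(L),np.array(Rr)
for n,P in(("L",L),("R",Rr),("mid",(L+Rr)/2)):
    f=np.polyfit(P[:,1],P[:,0],1);print(n,len(P),"yaw",-np.degrees(np.arctan(f[0])).round(2),"x at y=.0952:",np.polyval(f,.0952).round(4),"x at .1816",np.polyval(f,.1816).round(4),"y range",P[:,1].min().round(3),P[:,1].max().round(3))
E
```

```text
red [330.4 212.1] [316 196  29  32 715] [0.56604341 0.18211087 0.193     ]
L 36 yaw -11.46 x at y=.0952: 0.5282 x at .1816 0.5457 y range 0.057 0.155
R 36 yaw -9.39 x at y=.0952: 0.5692 x at .1816 0.5835 y range 0.05 0.147
mid 36 yaw -10.46 x at y=.0952: 0.5487 x at .1816 0.5647 y range 0.054 0.151
```

```bash
python3 -m inch '[[[-0.003,0,0.045,0,0,0,0],[-0.003,0,0.09,0,0,0,0],[-0.003,0,0.102,0,0,0,0],[-0.003,0,0.102,0,0,0,1],[-0.003,0,0.102,0,0,0,1],[-0.003,0,0.102,0,0,0,1],[-0.003,0,0.102,0,0,0,1],[-0.003,0,0.102,0,0,0,1]]]' 60
```

```text
clock: 3.05
position: [0.5669, 0.1814, 0.1896]
ee_rot: [0.769, 0.639, 0.002, 0.0]
ft_force: [3.3, 0.7, 1.6]
grip_width: 0.228
grasp_force: 59.2
```

```bash
python3 -m inch '[[[0,0,-0.01,0,0,0,1],[0,0,-0.02,0,0,0,1],[0,0,-0.027,0,0,0,1],[0,0,-0.029,0,0,0,1],[0,0,-0.029,0,0,0,1]]]' 60
```

```text
clock: 3.55
position: [0.5668, 0.1814, 0.218]
ee_rot: [0.769, 0.639, 0.001, 0.0]
ft_force: [5.3, 1.8, 2.8]
grip_width: 0.23
grasp_force: 59.7
```

```bash
python3 -m inch '[[[0,0,-0.0015,0,0,0,1],[0,0,-0.0015,0,0,0,1]]]' ; python3 -m inch '[[[0,0,0,0,0,0,0.2],[0,0,0,0,0,0,0],[0,0,0,0,0,0,-0.3],[0,0,-0.05,0,0,0,-0.3],[0,0,-0.09,0,0,0,-0.3],[0,0,-0.09,0,0,0,-0.3]]]'
python3 - <<'E'
from h import *
o=sensors.get_obs();C=cam("wrist",o);im=imaging.camera("wrist");cv2.imwrite("pics/w2.png",im)
c,s=red(im);print("red",c.round(1),s,ray(C,c,.221))
S=imaging.camera("scene");c,s=red(S);print(c,s,"pred up",proj(cam("scene"),[.566,.182,.219]),"down",proj(cam("scene"),[.566,.182,.189]))
delta((.56,-.3228,.26),-23)
E
```

```text
clock: 3.75
position: [0.5668, 0.1814, 0.2184]
ee_rot: [0.769, 0.639, 0.001, 0.0]
ft_force: [8.2, 3.5, -4.3]
grip_width: 0.232
grasp_force: 60.0
clock: 4.35
position: [0.5677, 0.1812, 0.3144]
ee_rot: [0.769, 0.639, 0.004, 0.001]
ft_force: [-1.3, -0.4, 0.3]
grip_width: 0.651
grasp_force: 0.0
red [325.  209.2] [310 192  30  34 772] [0.56583986 0.18188543 0.221     ]
[449.5862069  211.32758621] [444 206  13  13 116] pred up [[449.622793  212.4411912]] down [[445.94100531 225.47573825]]
clock 4.45 pos [0.5661 0.181  0.3092] F [-0.2 -0.  -0.9] w 0.652 yaw -10.54
row [-0.4965  0.0861  0.0487] [ 0.001  -0.0013  0.2175]
```

```bash
python3 -m inch '[[[-0.496,0.086,0.01,0,0,0.217,-0.3],[-0.496,0.086,0.01,0,0,0.217,-0.3],[-0.496,0.086,0.01,0,0,0.217,-0.3],[-0.496,0.086,0.01,0,0,0.217,-0.3],[-0.496,0.086,0.01,0,0,0.217,-0.3],[-0.496,0.086,0.01,0,0,0.217,-0.3],[-0.496,0.086,0.01,0,0,0.217,-0.3],[-0.496,0.086,0.01,0,0,0.217,-0.3],[-0.496,0.086,0.01,0,0,0.217,-0.3],[-0.496,0.086,0.01,0,0,0.217,-0.3]]]' | head -2;  python3 -c "
from h import *
delta((.56,-.3228,.30),-23)"
```

```text
clock: 5.45
position: [0.5591, -0.3203, 0.2969]
clock 5.45 pos [ 0.5591 -0.3203  0.2969] F [1.3 0.2 0.6] w 0.649 yaw -22.94
row [-0.002   0.0018 -0.0031] [-0.0022 -0.0005  0.001 ]
```

```bash
python3 -m inch '[[[0,0,0,0,0,0,-0.3],[0,0,0,0,0,0,-0.3]]]' >/dev/null
python3 - <<'E'
from h import *
o=sensors.get_obs();C=cam("wrist",o);im=imaging.camera("wrist");b=im.copy()
np.savez("w3.npz",K=C[0],r=C[1],t=C[2],im=im)
q=(.6118,-.3164,-.4009)
for P in [(-40,-14,165),(-50,-14,165),(-40,-38,165),(-50,-38,165),(12,40,102),(-12,40,102),(12,-40,102),(-12,-40,102)]:
    p=proj(C,place(q,P))[0];cv2.circle(b,tuple(int(v) for v in p),2,(0,255,0),1);print(P,p.round(1))
cv2.imwrite("pics/w3.png",cv2.resize(b[60:360,140:540],None,fx=2,fy=2,interpolation=cv2.INTER_CUBIC))
E
```

```text
(-40, -14, 165) [338.7 181.2]
(-50, -14, 165) [325.9 181.3]
(-40, -38, 165) [338.5 210.6]
(-50, -38, 165) [326.  210.7]
(12, 40, 102) [393.7 108.4]
(-12, 40, 102) [367.5 108.5]
(12, -40, 102) [389.7 193. ]
(-12, -40, 102) [365.2 193.1]
```

View pics/w3.png

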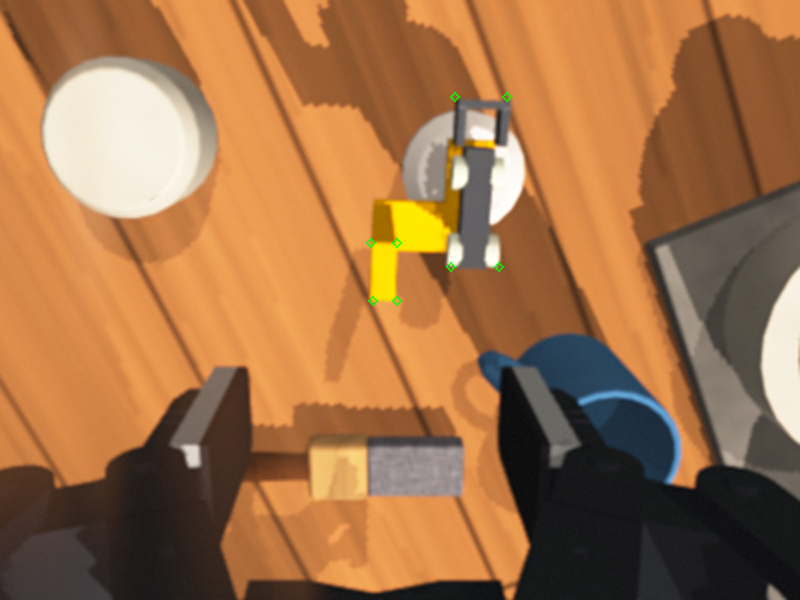

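The fin top is at crop (384,271), right on my prediction. The trolley's front is at (484,102) and its rear at (475,268), about 1.5 px off. I'll refit.

```bash
python3 - <<'E'
from h import *
d=np.load("w3.npz");C=(d["K"],d["r"],d["t"]);w=lambda x,y:np.array([x/2+140,y/2+60])
q,r=fit([(C,w(384,243),(-45,-14,165)),(C,w(384,301),(-45,-38,165)),(C,w(484,102),(0,40,102)),(C,w(475.5,268),(0,-40,102))],[.6118,-.3164,-.4009])
print(q.round(4),np.degrees(q[2]),r.round(1).tolist());g=place(q,(-45,-26,146))[0];print(g)
delta((g[0],g[1],.144),np.degrees(q[2]))
E
```

```text
[ 0.6118 -0.3178 -0.4233] -24.255542971448495 [[0.6, 0.1], [-0.1, 0.4], [0.1, -1.2], [-0.7, 0.3]]
[ 0.56009166 -0.32297493  0.146     ]
clock 5.7 pos [ 0.5595 -0.3185  0.2969] F [-0.1  0.2 -0.1] w 0.649 yaw -23.0
row [-0.004   0.0027  0.1529] [-0.0024 -0.0003  0.0219]
```

```bash
python3 -m inch '[[[-0.004,0.002,0.05,0,0,0.015,-0.3],[-0.004,0.002,0.1,0,0,0.015,-0.3],[-0.004,0.002,0.14,0,0,0.015,-0.3],[-0.004,0.002,0.153,0,0,0.015,-0.3],[-0.004,0.002,0.153,0,0,0.015,1],[-0.004,0.002,0.153,0,0,0.015,1],[-0.004,0.002,0.153,0,0,0.015,1],[-0.004,0.002,0.153,0,0,0.015,1],[-0.004,0.002,0.153,0,0,0.015,1],[-0.004,0.002,0.153,0,0,0.015,1]]]' 110;  python3 -m inch '[[[0,0,-0.02,0,0,0,1],[0,0,-0.05,0,0,0,1],[0,0,-0.1,0,0,0,1],[0,0,-0.13,0,0,0,1],[0,0,-0.13,0,0,0,1],[0,0,-0.13,0,0,0,1]]]'
```

```text
clock: 6.7
position: [0.561, -0.324, 0.1476]
ee_rot: [0.838, 0.546, 0.001, 0.001]
ft_force: [-1.0, 0.3, 6.7]
grip_width: 0.097
grasp_force: 107.4
clock: 7.3
position: [0.56, -0.3234, 0.2757]
ee_rot: [0.838, 0.546, 0.0, 0.0]
ft_force: [0.6, 0.6, -4.2]
grip_width: 0.101
grasp_force: 107.6
```

```bash
python3 - <<'E'
from h import *
g=place((.5495,.0955,-.1826),(-45,-221,0))[0];print(g);delta((g[0],g[1],.215),-10.46)
E
```

```text
[ 0.46511741 -0.11365444  0.        ]
clock 7.3 pos [ 0.56   -0.3234  0.2757] F [ 0.6  0.6 -4.2] w 0.101 yaw -23.83
row [ 0.1535 -0.1716  0.0606] [ 0.0008 -0.0003 -0.2334]
```

```bash
python3 -m inch '[[[0.04,-0.045,0,0,0,-0.08,1],[0.07,-0.08,0,0,0,-0.16,1],[0.1,-0.11,0,0,0,-0.233,1],[0.13,-0.145,0,0,0,-0.233,1],[0.1535,-0.1716,0,0,0,-0.233,1],[0.1535,-0.1716,0.03,0,0,-0.233,1],[0.1535,-0.1716,0.06,0,0,-0.233,1],[0.1535,-0.1716,0.06,0,0,-0.233,1],[0.1535,-0.1716,0.06,0,0,-0.233,1]]]'
python3 - <<'E'
from h import *
o=sensors.get_obs();C=cam("wrist",o);im=imaging.camera("wrist");b=im.copy()
np.savez("w4.npz",K=C[0],r=C[1],t=C[2],im=im,p=o["position"])
for q,Ps in [((.5495,.0955,-.1826),[(19,-100,162),(-19,-100,162),(19,60,162),(-19,60,162)])]:
  for P in Ps:
    p=proj(C,place(q,P))[0];cv2.circle(b,tuple(int(v) for v in p),2,(0,255,0),1);print(P,p.round(1))
T=np.eye(3)
delta((.465,-.1137,.2006),-10.46)
cv2.imwrite("pics/w4.png",cv2.resize(b[0:260,200:520],None,fx=2.3,fy=2.3,interpolation=cv2.INTER_CUBIC))
E
```

```text
clock: 8.2
position: [0.4645, -0.1136, 0.2151]
ee_rot: [0.769, 0.639, -0.001, -0.001]
ft_force: [0.9, -0.4, -2.7]
grip_width: 0.101
grasp_force: 110.0
(19, -100, 162) [468.1 -13.5]
(-19, -100, 162) [386.7 -13.4]
(19, 60, 162) [ 520.4 -547.2]
(-19, 60, 162) [ 408.5 -546.6]
clock 8.25 pos [ 0.4653 -0.1138  0.216 ] F [ 0.8 -0.1 -3.2] w 0.1 yaw -10.51
row [ 0.     -0.0003  0.0154] [-0.0001  0.0003 -0.0008]
```

View pics/w4.png

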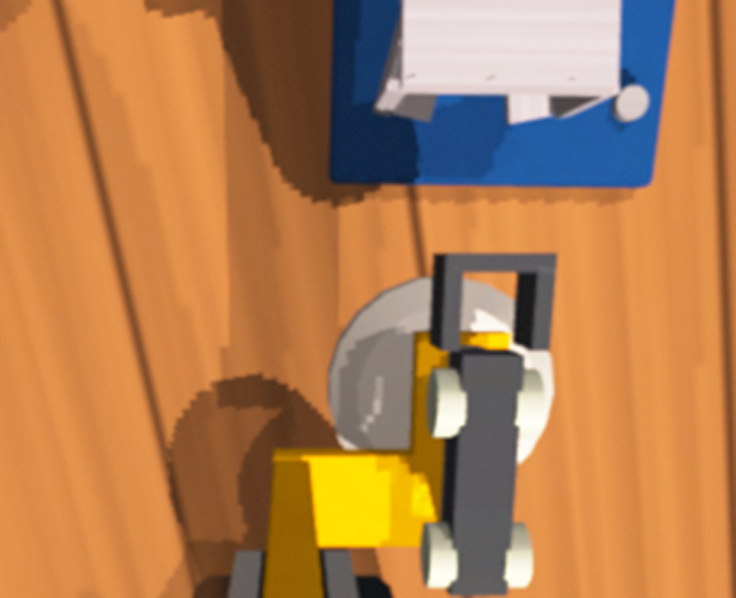

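The mouth's top edge spans crop 403–620 at row 94. The trolley frame's front spans 435–556 at row 256, and the rear wheels 421–532 at row 555.

```bash
python3 - <<'E'
from h import *
d=np.load("w4.npz");C=(d["K"],d["r"],d["t"]);w=lambda x,y:np.array([x/2.3+200,y/2.3])
q=(.5495,.0955,-.1826)
inv=lambda X:(place((0,0,.1826),(X-[q[0],q[1],0])*1000)[0]*1000).round(1)
zt=.216-.1476+.102
print("mouth edge L/R z167",inv(ray(C,w(403,94),.167)),inv(ray(C,w(620,94),.167)))
for n,p in(("FL",(435,256)),("FR",(556,256))):print(n,inv(ray(C,w(*p),zt)))
# wheels: outermost at wheel centre height
for n,p in(("w1L",(428,402)),("w1R",(543,400)),("w2L",(421,555)),("w2R",(532,555))):print(n,inv(ray(C,w(*p),zt-.006)))
print("base corners",inv(ray(C,w(331,182),.012)),inv(ray(C,w(651,186),.012)))
E
```

```text
mouth edge L/R z167 [ -24.1 -124.1  167. ] [  20.4 -124.2  167. ]
FL [ -16.6 -156.2  170.4]
FR [   9.  -156.2  170.4]
w1L [ -15.6 -188.9  164.4]
w1R [  10.9 -188.5  164.4]
w2L [ -15.6 -226.9  164.4]
w2R [  11.5 -226.9  164.4]
base corners [ -31.6 -130.4   12. ] [  96.3 -132.1   12. ]
```

```bash
python3 -m inch '[[[0,0,0.0155,0,0,0.012,1],[0,0,0.0155,0,0,0.012,1],[0,0,0.0155,0,0,0.012,1],[0,0,0.0155,0,0,0.012,1]]]'
python3 - <<'E'
from h import *
delta((.465,-.1137,.2006),-11.2)
S=imaging.camera("scene")
cv2.imwrite("pics/s2.png",cv2.resize(S[150:330,190:430],None,fx=3.3,fy=3.3,interpolation=cv2.INTER_CUBIC))
E
```

```text
clock: 8.65
position: [0.4656, -0.1137, 0.2009]
ee_rot: [0.773, 0.635, 0.001, 0.0]
ft_force: [-0.0, -1.2, -3.1]
grip_width: 0.098
grasp_force: 109.9
clock 8.65 pos [ 0.4656 -0.1137  0.2009] F [-0.  -1.2 -3.1] w 0.098 yaw -11.17
row [-0.0001 -0.0006  0.0003] [ 0.0012 -0.0003  0.0005]
```

View pics/s2.png

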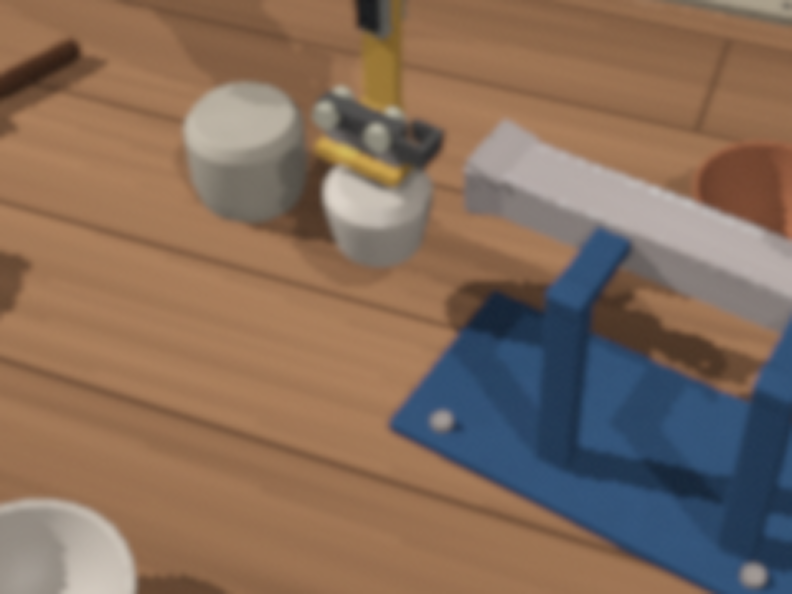

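The scene crop shows the trolley (325–440, 90–160) level and in line with the mouth (470–520, 125–210). I'm entering the rail.

```bash
python3 -m inch '[[[0.02,0,0,0,0,0,1],[0.03,0,0,0,0,0,1],[0.038,0,0,0,0,0,1],[0.046,0,0,0,0,0,1],[0.054,0,0,0,0,0,1],[0.062,0,0,0,0,0,1],[0.07,0,0,0,0,0,1],[0.07,0,0,0,0,0,1]]]'
```

```text
clock: 9.5
position: [0.4789, -0.0436, 0.1998]
ee_rot: [0.772, 0.636, 0.0, -0.0]
ft_force: [-0.2, -0.5, -2.7]
grip_width: 0.104
grasp_force: 109.9
```

```bash
python3 -m inch '[[[0.01,0,0,0,0,0,1],[0.02,0,0,0,0,0,1],[0.03,0,0,0,0,0,1],[0.04,0,0,0,0,0,1],[0.05,0,0,0,0,0,1],[0.06,0,0,0,0,0,1],[0.06,0,0,0,0,0,1]]]'
python3 -c "
from h import *
im=imaging.camera('wrist');cv2.imwrite('pics/w5.png',im)
delta((.465,-.1137,.2006),-11.2)"
```

```text
clock: 10.2
position: [0.4911, 0.016, 0.2001]
ee_rot: [0.772, 0.636, 0.001, 0.0]
ft_force: [0.4, 0.8, -3.5]
grip_width: 0.101
grasp_force: 109.9
clock 10.25 pos [0.491  0.0153 0.2002] F [-1.3  3.5 -4.2] w 0.1 yaw -11.07
row [-0.1316 -0.0008 -0.0006] [ 0.0014 -0.0012  0.0023]
```

View pics/w5.png

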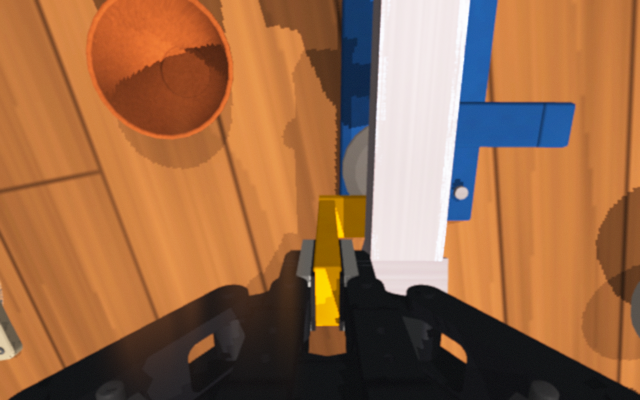

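The hanger is in the channel: fin at (328,290), rail edges at 370 and 445. There's no contact force. I'm continuing.

```bash
python3 -m inch '[[[0.012,0,0,0,0,0,1],[0.024,0,0,0,0,0,1],[0.036,0,0,0,0,0,1],[0.048,0,0,0,0,0,1],[0.06,0,0,0,0,0,1],[0.072,0,0,0,0,0,1],[0.084,0,0,0,0,0,1],[0.096,0,0,0,0,0,1],[0.108,0,0,0,0,0,1],[0.112,0,0,0,0,0,1]]]'; python3 -m inch '[[[0.003,0,0,0,0,0,1],[0.006,0,0,0,0,0,1],[0.006,0,0,0,0,0,1]]]'
```

```text
clock: 11.25
position: [0.5121, 0.1256, 0.1998]
ee_rot: [0.772, 0.636, 0.0, -0.0]
ft_force: [-1.4, 0.4, -3.0]
grip_width: 0.099
grasp_force: 110.0
clock: 11.55
position: [0.5132, 0.1297, 0.1999]
ee_rot: [0.773, 0.635, 0.0, -0.0]
ft_force: [-0.4, 0.4, -3.1]
grip_width: 0.101
grasp_force: 110.0
```

Next I lower the trolley onto the running surface, then press on in small steps until the stop shows in the force.

```bash
python3 -m inch '[[[0.002,0,0.001,0,0,0,1],[0.004,0,0.0015,0,0,0,1],[0.004,0,0.0015,0,0,0,1]]]'; python3 -m inch '[[[0.002,0,0,0,0,0,1],[0.004,0,0,0,0,0,1],[0.004,0,0,0,0,0,1]]]'
```

```text
clock: 11.85
position: [0.5142, 0.1336, 0.1986]
ee_rot: [0.773, 0.635, 0.0, 0.0]
ft_force: [0.4, -0.8, -1.7]
grip_width: 0.101
grasp_force: 110.4
clock: 12.15
position: [0.5148, 0.1371, 0.1986]
ee_rot: [0.773, 0.635, -0.0, 0.0]
ft_force: [-2.2, -4.6, 2.2]
grip_width: 0.102
grasp_force: 110.8
```

```bash
python3 -c "
from h import *
delta(place((.5495,.0955,-.194),(-45,34,200))[0],-11.2)"
```

```text
clock 12.15 pos [0.5148 0.1371 0.1986] F [-2.2 -4.6  2.2] w 0.102 yaw -11.2
row [-0.0002 -0.0029 -0.0014] [-0.      0.0006 -0.    ]
```

```bash
python3 -m inch '[[[0.001,0,0.0005,0,0,0,1],[0.0015,0,0.0005,0,0,0,1],[0.0015,0,0.0005,0,0,0,1]]]'; python3 -m inch '[[[0.001,0,0.0005,0,0,0,1],[0.001,0,0.0005,0,0,0,1]]]'
```

```text
clock: 12.45
position: [0.5147, 0.1372, 0.1985]
ee_rot: [0.773, 0.634, -0.001, 0.0]
ft_force: [-7.8, -9.8, 10.5]
grip_width: 0.101
grasp_force: 112.3
clock: 12.65
position: [0.5147, 0.1373, 0.1984]
ee_rot: [0.773, 0.634, -0.001, 0.0]
ft_force: [-12.7, -14.0, 16.4]
grip_width: 0.094
grasp_force: 113.2
```

```bash
python3 -m inch '[[[0,-0.0015,-0.002,0,0,0,1],[0,-0.0015,-0.002,0,0,0,1]]]'; python3 -m inch '[[[0,0,0,0,0,0,0.6],[0,0,0,0,0,0,0.2],[0,0,0,0,0,0,0],[0,0,0,0,0,0,0]]]' 30; python3 -m inch '[[[0,0,-0.04,0,0,0,0],[0,0,-0.08,0,0,0,0],[0,0,-0.11,0,0,0,0],[0,0,-0.11,0,0,0,0]]]'
python3 - <<'E'
from h import *
o=sensors.get_obs();C=cam("wrist",o);im=imaging.camera("wrist");cv2.imwrite("pics/w6.png",im)
c,s=red(im);X=ray(C,c,.221);print(c,X);delta((.566,.182,.31),-11.2)
E
```

```text
clock: 12.85
position: [0.5138, 0.138, 0.1993]
ee_rot: [0.773, 0.634, -0.001, 0.001]
ft_force: [-1.5, -9.4, 1.1]
grip_width: 0.101
grasp_force: 110.8
clock: 13.25
position: [0.5138, 0.1408, 0.1995]
ee_rot: [0.772, 0.635, 0.0, -0.0]
ft_force: [0.1, 0.0, 0.4]
grip_width: 0.502
grasp_force: 0.0
clock: 13.65
position: [0.5153, 0.1409, 0.3138]
ee_rot: [0.773, 0.635, 0.004, 0.001]
ft_force: [0.2, -0.2, 0.3]
grip_width: 0.5
grasp_force: 0.0
[394.22248521 135.4295858 ] [0.56633277 0.18139954 0.221     ]
clock 13.7 pos [0.5145 0.1408 0.3113] F [-0.   0.4 -1.4] w 0.502 yaw -11.15
row [0.0504 0.0425 0.0016] [ 0.003  -0.0027  0.0009]
```

View pics/w6.png

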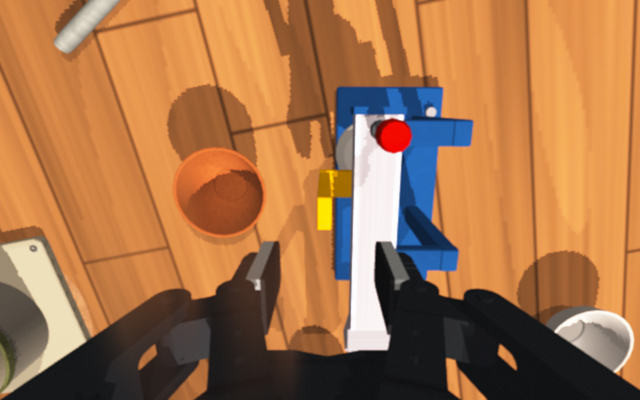

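The hanger hangs at home, fin at (324,213), with the raised knob at (394,135). I'll push the pin down with the closed fingertips.

```bash
python3 -m inch '[[[0.03,0.025,0,0,0,0,1],[0.05,0.0425,0,0.002,-0.002,0,1],[0.05,0.0425,0.03,0.002,-0.002,0,1],[0.05,0.0425,0.05,0.002,-0.002,0,1],[0.05,0.0425,0.05,0.002,-0.002,0,1],[0.05,0.0425,0.05,0.002,-0.002,0,1]]]' 60; python3 -c "
from h import *
delta((.566,.182,.216),-11.2)"
```

```text
clock: 14.3
position: [0.5648, 0.1811, 0.2591]
ee_rot: [0.773, 0.635, -0.002, -0.0]
ft_force: [0.5, -0.9, 0.7]
grip_width: -0.004
grasp_force: 0.0
clock 14.3 pos [0.5648 0.1811 0.2591] F [ 0.5 -0.9  0.7] w -0.004 yaw -11.17
row [0.0013 0.0011 0.0431] [-0.003   0.0027  0.0005]
```

```bash
python3 -m inch '[[[0.001,0.001,0.01,0,0,0,1],[0.001,0.001,0.018,0,0,0,1],[0.001,0.001,0.024,0,0,0,1],[0.001,0.001,0.028,0,0,0,1],[0.001,0.001,0.028,0,0,0,1]]]'; python3 -m inch '[[[0,0,0.004,0,0,0,1],[0,0,0.008,0,0,0,1],[0,0,0.011,0,0,0,1],[0,0,0.013,0,0,0,1],[0,0,0.013,0,0,0,1]]]'
```

```text
clock: 14.8
position: [0.5659, 0.1817, 0.2309]
ee_rot: [0.773, 0.635, -0.002, -0.0]
ft_force: [-0.3, 0.1, -0.5]
grip_width: 0.001
grasp_force: 0.0
clock: 15.3
position: [0.566, 0.1818, 0.218]
ee_rot: [0.773, 0.635, -0.002, -0.0]
ft_force: [-0.1, 0.5, -0.2]
grip_width: 0.002
grasp_force: 0.0
```

```bash
python3 -m inch '[[[0,0,0.001,0,0,0,1],[0,0,0.002,0,0,0,1],[0,0,0.003,0,0,0,1],[0,0,0.004,0,0,0,1]]]'; python3 - <<'E'
from h import *
S=imaging.camera("scene");c,s=red(S);print(c,s,"up",proj(cam("scene"),[.566,.182,.219]),"down",proj(cam("scene"),[.566,.182,.189]))
cv2.imwrite("pics/s3.png",cv2.resize(S[130:330,250:500],None,fx=3,fy=3,interpolation=cv2.INTER_CUBIC))
E
```

```text
clock: 15.7
position: [0.5663, 0.1819, 0.2151]
ee_rot: [0.773, 0.635, -0.001, -0.0]
ft_force: [-4.6, -1.9, 14.6]
grip_width: 0.002
grasp_force: 6.8
[444.15384615 226.09615385] [440 223  10   8  52] up [[449.622793  212.4411912]] down [[445.94100531 225.47573825]]
```

View pics/s3.png

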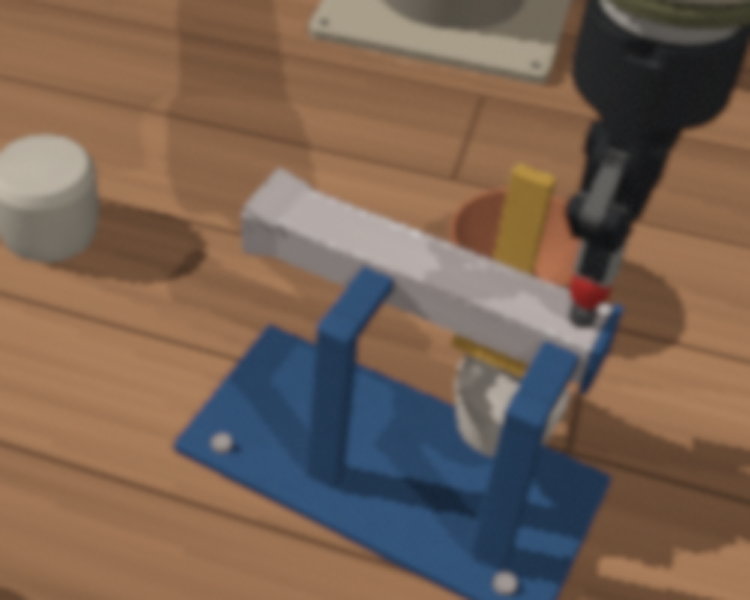

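The knob at crop (588,290) is at its down height, the hanger hangs upright, and the mould and bowl are where they were. One last nudge, then I retract and check.

```bash
python3 -m inch '[[[0,0,0.001,0,0,0,1],[0,0,0.0015,0,0,0,1]]]'; python3 -m inch '[[[0,0,-0.04,0,0,0,1],[0,0,-0.09,0,0,0,1],[0,0,-0.13,0,0,0,1],[0,0,-0.13,0,0,0,1]]]'; python3 - <<'E'
from h import *
S=imaging.camera("scene");c,s=red(S);print(c,s,"pred down",proj(cam("scene"),[.566,.182,.189]))
o=sensors.get_obs();C=cam("wrist",o);im=imaging.camera("wrist");c,s=red(im);print(c,ray(C,c,.191))
cv2.imwrite("pics/s4.png",cv2.resize(S[130:330,180:500],None,fx=2.4,fy=2.4,interpolation=cv2.INTER_CUBIC))
E
```

```text
clock: 15.95
position: [0.5664, 0.1819, 0.215]
ee_rot: [0.773, 0.635, -0.001, -0.0]
ft_force: [-8.8, -2.1, 20.4]
grip_width: 0.0
grasp_force: 10.5
clock: 16.35
position: [0.5683, 0.1823, 0.3489]
ee_rot: [0.773, 0.635, 0.003, 0.001]
ft_force: [0.5, 0.3, -0.1]
grip_width: -0.0
grasp_force: 0.0
[446.29565217 223.93913043] [440 219  14  12 115] pred down [[445.94100531 225.47573825]]
[325.88085106 188.61276596] [0.56559032 0.18191379 0.191     ]
```

View pics/s4.png

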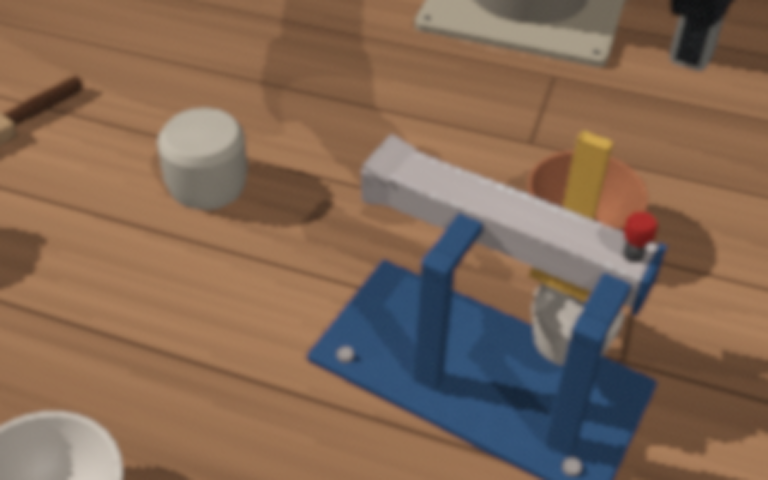

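The pin knob is down at crop (640,230), the head hangs upright, the gripper is clear, and the mould and bowl haven't moved.

```bash
python3 -c "
from workcell import order
print(order.hand_in())"
```

```text
the job is handed in; nothing more can be done
None
```

I pulled the pin up, slid the roller head home against the end stop, pushed the pin fully down to lock it, and handed the job in at about 16.5 s with the head upright and the mould and bowl undisturbed.

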